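# Close out an inspected batch: stack the trays, shut the gauge drawer, book it

### The job

Close out the inspected batch: lay every yellow gauge in the open gauge drawer and push the drawer fully home, and stack all the blue trays on the grey bottom tray, each turned half a turn from the one below (orange end over plain end) so that it rests on the ledges and does not nest down on the parts. When all that is done, press the red tally plunger right down and let it come up again. Leave the other things on the bench where they are.

Things in the scene. Friction and masses are not known exactly. Their poses are not given: they have to be found in the camera images.
- tray1: Blue stack-nest tray full of black caps (fixed in it), 172 mm long (x), 64 mm wide (y), 55 mm high, 0.2-0.4 kg; origin: centre of its underside; +x end marked orange. Upright rim lips (3 mm thick, 39 to 55 mm up) run along both long sides: grip across them. Feet 6 mm above its underside, ledges 50 mm up at its ends (see base_tray). May be absent.
- tray1_mark (a point): The middle of the orange end of tray1: 80 mm along +x from its origin, 50 mm up.
- tray2: Blue stack-nest tray full of black caps (fixed in it), 172 mm long (x), 64 mm wide (y), 55 mm high, 0.2-0.4 kg; origin: centre of its underside; +x end marked orange. Upright rim lips (3 mm thick, 39 to 55 mm up) run along both long sides: grip across them. Feet 6 mm above its underside, ledges 50 mm up at its ends (see base_tray). May be absent.
- tray2_mark (a point): The middle of the orange end of tray2: 80 mm along +x from its origin, 50 mm up.
- tray3: Blue stack-nest tray full of black caps (fixed in it), 172 mm long (x), 64 mm wide (y), 55 mm high, 0.2-0.4 kg; origin: centre of its underside; +x end marked orange. Upright rim lips (3 mm thick, 39 to 55 mm up) run along both long sides: grip across them. Feet 6 mm above its underside, ledges 50 mm up at its ends (see base_tray). May be absent.
- tray3_mark (a point): The middle of the orange end of tray3: 80 mm along +x from its origin, 50 mm up.
- tray4: Blue stack-nest tray full of black caps (fixed in it), 172 mm long (x), 64 mm wide (y), 55 mm high, 0.2-0.4 kg; origin: centre of its underside; +x end marked orange. Upright rim lips (3 mm thick, 39 to 55 mm up) run along both long sides: grip across them. Feet 6 mm above its underside, ledges 50 mm up at its ends (see base_tray). May be absent.
- tray4_mark (a point): The middle of the orange end of tray4: 80 mm along +x from its origin, 50 mm up.
- base_tray: Grey full tray shaped like the blue ones, screwed to a fixed 190 x 80 x 12 mm plate; origin: centre of the tray's underside, 12 mm above the bench; +x end orange. A tray set on another half a turn round (orange over plain end) rests feet on ledges, 44 mm above it, with about 4 mm of play; set the same way round it nests onto the caps, only about 24 mm up.
- gauge1: Limit gauge: yellow grip block 52 x 26 x 24 mm with a 15 mm square steel bar through it, 90 mm long over all (along its x), about 0.15 kg; origin at the centre of its underside; lies flat, gripped across the 26 mm width.
- gauge2: Limit gauge: yellow grip block 52 x 26 x 24 mm with a 15 mm square steel bar through it, 90 mm long over all (along its x), about 0.15 kg; origin at the centre of its underside; lies flat, gripped across the 26 mm width.
- cab_drawer0 (a joint): Opening of the gauge drawer in m: 0 fully home, 0.12 to 0.15 at the start. About 1 N of friction; over the last 14 mm a sprung catch resists with a few newtons, and inside 7 mm it draws the drawer home and holds it.
- cab_drawer0_handle (a point): Middle of the drawer's steel bar handle (11 mm thick, 120 mm long, 35 mm before the front panel, 57 mm above the bench). Moves with the drawer; x points into the cabinet (push this way), y along the front, z up. In its frame the drawer's inside spans x 56 to 251 mm, y -109 to 109 mm; floor at z -35 mm, wall tops 16 mm; open to the sky from x 56 mm to (opening + 50 mm).
- cab: Grey steel cabinet of the gauge drawer, 240 (x) x 260 (y) x 95 mm high, fixed; origin at the centre of its underside; the drawer comes out of its -x side.
- tally: Tally counter, a grey box 60 x 76 x 45 mm fixed on the bench, with a red palm plunger standing on its middle; origin at the centre of its underside.
- plunger_top (a point): Middle of the top of the red plunger cap (44 mm across, 90 mm above the bench when up, moves with it).
- plunger (a joint): How far the sprung plunger is pressed, in m: 0 up, 0.020 fully down (end stop). Needs about 4 N to start and 11 N at the bottom; springs back by itself.
- bottle: White squeeze bottle with steel cap, 48 mm across, 100 mm high; a bystander, origin under its middle.
- cup: Bare metal cup, 64 mm across, 70 mm high; a bystander, origin under its middle.
- tape: Roll of yellow tape lying flat, 90 mm across, 40 mm high; a bystander, origin under its middle.
- marker: Orange-handled screwdriver, 160 mm long; a bystander, origin under its middle.
- oilcan: Red oil can, 52 mm across, 110 mm high; a bystander, origin under its middle.
Not all that is in view belongs to the job. What is shaped like the gauge1 but pink or purple is not meant.

How it is judged:
On the way, in this order (a step that is already met when the one before it is completed fails the run):
1. all trays stacked on their ledges, gauges in the drawer and the drawer home (horizontal distance between each of tray1, tray2, tray3, tray4 and base_tray below 0.02 m and angle between each of tray1, tray2, tray3, tray4's own z axis and vertical below 0.08 rad and ((z of tray1 in the frame of base_tray between 0.037 and 0.05 m and x of tray1_mark in the frame of base_tray below -0.06 m) or (z of tray1 in the frame of base_tray between 0.081 and 0.094 m and x of tray1_mark in the frame of base_tray above 0.06 m) or (z of tray1 in the frame of base_tray between 0.125 and 0.138 m and x of tray1_mark in the frame of base_tray below -0.06 m) or (z of tray1 in the frame of base_tray between 0.169 and 0.182 m and x of tray1_mark in the frame of base_tray above 0.06 m)) and ((z of tray2 in the frame of base_tray between 0.037 and 0.05 m and x of tray2_mark in the frame of base_tray below -0.06 m) or (z of tray2 in the frame of base_tray between 0.081 and 0.094 m and x of tray2_mark in the frame of base_tray above 0.06 m) or (z of tray2 in the frame of base_tray between 0.125 and 0.138 m and x of tray2_mark in the frame of base_tray below -0.06 m) or (z of tray2 in the frame of base_tray between 0.169 and 0.182 m and x of tray2_mark in the frame of base_tray above 0.06 m)) and ((z of tray3 in the frame of base_tray between 0.037 and 0.05 m and x of tray3_mark in the frame of base_tray below -0.06 m) or (z of tray3 in the frame of base_tray between 0.081 and 0.094 m and x of tray3_mark in the frame of base_tray above 0.06 m) or (z of tray3 in the frame of base_tray between 0.125 and 0.138 m and x of tray3_mark in the frame of base_tray below -0.06 m) or (z of tray3 in the frame of base_tray between 0.169 and 0.182 m and x of tray3_mark in the frame of base_tray above 0.06 m)) and ((z of tray4 in the frame of base_tray between 0.037 and 0.05 m and x of tray4_mark in the frame of base_tray below -0.06 m) or (z of tray4 in the frame of base_tray between 0.081 and 0.094 m and x of tray4_mark in the frame of base_tray above 0.06 m) or (z of tray4 in the frame of base_tray between 0.125 and 0.138 m and x of tray4_mark in the frame of base_tray below -0.06 m) or (z of tray4 in the frame of base_tray between 0.169 and 0.182 m and x of tray4_mark in the frame of base_tray above 0.06 m)) and x of gauge1 in the frame of cab_drawer0_handle between 0.05 and 0.26 m and y of gauge1 in the frame of cab_drawer0_handle between -0.112 and 0.112 m and z of gauge1 in the frame of cab_drawer0_handle between -0.045 and 0.015 m and x of gauge2 in the frame of cab_drawer0_handle between 0.05 and 0.26 m and y of gauge2 in the frame of cab_drawer0_handle between -0.112 and 0.112 m and z of gauge2 in the frame of cab_drawer0_handle between -0.045 and 0.015 m and value of joint cab_drawer0 below 0.004 m), for 0.2 s.
2. then the tally plunger pressed fully down (value of joint plunger above 0.0175 m), for 0.05 s.
At the end, for the whole second after the job is handed in: Each blue tray upright in the stack, within 20 mm of its centre line, 44 mm above the one below (within 7 mm), facing the other way; gauges in the drawer, home within 4 mm; the plunger pressed 17.5 mm or more after all that and up again; all at rest (all of step 1 and linear speed of each of tray1, tray2, tray3, tray4, gauge1, gauge2 below 0.02 m/s and value of joint plunger below 0.004 m); the robot touches nothing.
It fails at once if a bystander (bottle, cup, tape, screwdriver, oil can) moved more than 50 mm (distance of any of bottle, cup, tape, marker, oilcan from where it was at the start of the episode above 0.05 m).
Of tray1, tray2, tray3, tray4 only 3 to 4 are there at a start; the rules pass over those that are not, and their reading is None.
At some moment in a run one of gauge1, gauge2 may be knocked a few centimetres aside while the robot is not near it.
Once in a run the grip may slacken for a moment while it holds something.
It also fails if it takes over 208 s, if anything falls off the work surface, if the arm or the gripper's body presses on something with over 40 N, if the wrist force passes 120 N, or if a joint passes its speed limit or range.

### The arm

A 6-joint arm with a two-finger parallel gripper is mounted at the origin on the work surface. World frame = base frame: x ahead of the robot, y to its left, z up, the work surface at z = 0. Lengths are in m, angles in rad, forces in N, time in s.
With the tool pointing down it reaches from about 0.3 to 0.875 m from the base axis. Payload 6.4 kg.
Tool frame: the origin (TCP) lies midway between the tips of the shut fingers; the grasp point (between the pads) lies 19 mm behind it; z points along the fingers, y is the line along which they close (so a half turn about z gives the same grasp; the last joint's range is limited). The gripper opens to 85 mm and grips with 20 to 120 N. Pads are 22 mm wide; open, the fingers measure 114 mm over their backs; the gripper's body (76 mm by 85 mm) begins 54 mm behind the grasp point. The pads swing forward as they close: fully open they stand 13 mm farther back than shut.
Start: joints at [-1.441, 0.181, 1.607, -0, 1.354, -0.206], TCP at [0.189, -0.543, 0.231] pointing down, gripper open.
Joint ranges: [-2.99, 2.99], [-0.89, 2.07], [0.3, 2.58], [-1.14, 4.28], [0, 2.63], [-3.12, 3.12]. Speed limits (rad/s): [2.57, 2.57, 3.01, 3.14, 3.14, 3.14].

### API

Orientations are given as a unit quaternion [w, x, y, z].
In Python, from bench import sensors, vision, ctrl gives the robot as it stands.
- The arm moves only by the tool carry_out, never from a script. Its argument "deltas" is text: rows parted by semicolons, each of 7 numbers parted by spaces: the shift along the tool's x, y, z in mm, then the turn, a rotation vector about the tool's x, y, z in rad, then the closure, from 0 (fully open) to 1 (shut). In form: tx ty tz ax ay az claw; .... A call has 1 to 12 rows; each row is the pose to reach, as a shift and turn from the pose commanded when the call began, along the tool's axes at that moment; what a row does not reach only later rows make up. A row lasts 1/8 s, in which the tool goes at most 62.5 mm and 10.7 degrees, less where a joint would pass 70% of its speed; a pose out of reach is approached as far as the arm can. A call with a gripper value outside its range is refused whole. The fingers move at their own pace and stop on an object; the grip force is fixed at half the most. Time passes only in rows, so rows that repeat a pose let the fingers close. It gives the time, the measured TCP pose, the force, the opening and the grip force at its end, in the units of the state.
- sensors.get_obs(): the state, without advancing time (a new reading comes with each control period).
- vision.camera(name): name is "scene" or "top" or "wrist"; returns the picture (420x560x3 uint8, blue, green, red); there is no depth.
- vision.camera_model(name): a dict with "K" (3x3 intrinsics, pixels), "extrinsics" (4x4, takes a point from world to camera coordinates); the wrist camera has in their place "hand_eye" (4x4, takes a point from camera to tool coordinates, whose origin is the TCP and whose axes are the flange's). Camera axes: x right, y down, z forward; pixel columns grow to the right and rows downward; lengths in m; the calibration is good to about 2 mm. The wrist camera is an equidistant fisheye: a pixel r from the principal point sees the ray r / f radians off the axis. A picture is of the moment at which its call begins: read the wrist's pose just before it. camera_model takes no time and is no camera call.
- ctrl.hand_in(): hands the job in; it is judged then, once.
The state is a dict: "time_s": time; "q": joint angles; "dq": joint speeds; "joint_efforts": joint torques, N m; "eef_pos": TCP position; "eef_rot": TCP orientation; "wrist_force": force on the tool from outside, world axes, zero at the start; "torque": the same for the moment, N m; "opening": opening from 0.0 (shut) to 1.0 (fully open); "grasp_force": force on a finger pad.
Only numpy, scipy, OpenCV 4.12 (cv2) and the standard library are available. Lean on these libraries where they do the work, as an engineer would, in place of code of your own. Each camera call takes 0.05 s, during which the arm holds its last target. There are 200 camera calls.

## Working session

There is one attempt and no reset: what is moved stays moved. The work goes in short steps, Python scripts to look and compute and a tool call to move; the robot and the scene stay as the last step left them, time stands still between calls to the robot, and variables do not carry over. Pictures are saved under pics/ and viewed, at most 14 in all, crops included, and the job is handed in when it is done.

Besides the shell and the picture viewer there is one more tool, called by a JSON object that holds its "api" and its "payload". carry_out: Moves the arm, as the interface text tells. Its arguments: {"type":"object","properties":{"deltas":{"type":"string"}},"required":["deltas"]}

```bash
mkdir -p pics; ls; python3 - <<'E'
from bench import sensors, vision, ctrl
import cv2,numpy as np
for n in ("scene","top"):
    im=vision.camera(n); cv2.imwrite(f"pics/{n}0.png",im)
    m=vision.camera_model(n); print(n,np.round(m["K"],1).tolist(),np.round(m["extrinsics"],3).tolist())
m=vision.camera_model("wrist");print({k:np.round(v,4).tolist() if not isinstance(v,str) else v for k,v in m.items()})
print(sensors.get_obs())
E
```

```text
pics
scene [[500.2, 0.0, 282.3], [0.0, 500.2, 202.9], [0.0, 0.0, 1.0]] [[0.675, 0.738, 0.015, -0.435], [0.507, -0.449, -0.736, -0.179], [-0.536, 0.504, -0.677, 1.573], [0.0, 0.0, 0.0, 1.0]]
top [[448.6, 0.0, 275.6], [0.0, 448.6, 214.4], [0.0, 0.0, 1.0]] [[0.007, -1.0, 0.004, 0.063], [-0.989, -0.008, -0.149, 0.554], [0.149, -0.003, -0.989, 1.165], [0.0, 0.0, 0.0, 1.0]]
{'K': [[325.1923, 0.0, 280.2362], [0.0, 325.1923, 210.1476], [0.0, 0.0, 1.0]], 'hand_eye': [[0.0, -0.9509, -0.3096, 0.0804], [1.0, 0.0, -0.0, 0.0003], [0.0, -0.3096, 0.9509, -0.1418], [0.0, 0.0, 0.0, 1.0]]}
{'time_s': 0.1, 'q': array([-1.44129410e+00,  1.81479760e-01,  1.60787874e+00,  1.95197630e-06,
        1.35379252e+00, -2.06284790e-01]), 'dq': array([ 1.73496562e-03, -2.15982632e-03, -2.47329119e-03, -4.88283255e-05,
        1.49317142e-03,  1.58945908e-03]), 'joint_efforts': array([ 1.86653810e-04, -4.45878482e+01, -3.52237487e+01, -1.85508761e-04,
        4.17261530e-03,  8.88801907e-06]), 'eef_pos': array([ 0.18943161, -0.5423917 ,  0.23048107]), 'eef_rot': array([-7.78569872e-04,  9.85938697e-01,  1.67105589e-01,  3.08586272e-05]), 'wrist_force': array([ 0.11004816, -0.289675  , -0.31462192]), 'torque': array([-0.00217413,  0.01843474, -0.00662234]), 'grasp_force': 0.0, 'opening': 1.0020832796093841}
```

View pics/scene0.png

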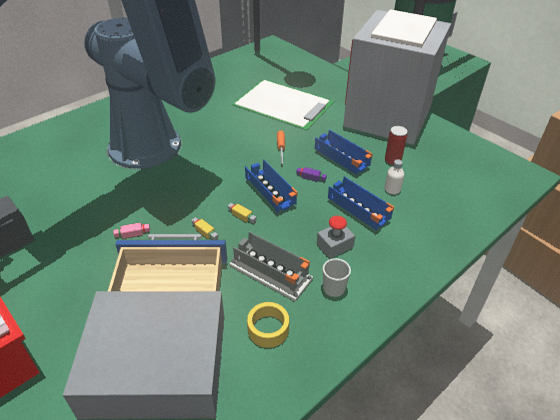

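View pics/top0.png

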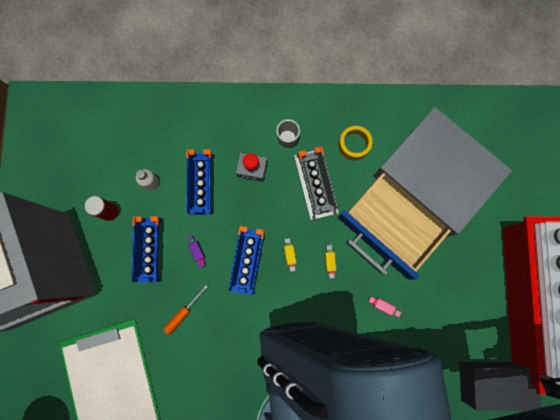

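The scene view shows three blue trays, the grey base with a stack site, two yellow gauges by the open drawer, and pink and purple decoys. In the top view the trays are at (200,182), (146,250) and (247,260), the base at (316,184), the gauges at (291,255) and (331,261), the tally at (251,165) and the handle at (370,255). All orange ends point up the picture.

```bash
cat > h.py <<'E'
from bench import sensors, vision, ctrl
import cv2, numpy as np
from scipy.spatial.transform import Rotation as R
def pose():
    o=sensors.get_obs(); q=o["eef_rot"]
    T=np.eye(4); T[:3,:3]=R.from_quat([q[1],q[2],q[3],q[0]]).as_matrix(); T[:3,3]=o["eef_pos"]; return T
def shot(n,save=None):
    """picture plus camera-to-world"""
    m=vision.camera_model(n)
    X=pose()@m["hand_eye"] if n=="wrist" else np.linalg.inv(m["extrinsics"])
    im=vision.camera(n)
    if save: cv2.imwrite(f"pics/{save}.png",im)
    return im,(n,np.array(m["K"]),X)
def onplane(cam,uv,z):
    n,K,X=cam; uv=np.atleast_2d(np.asarray(uv,float))
    p=(uv-K[:2,2])/K[0,0]
    if n=="wrist":
        r=np.linalg.norm(p,axis=1,keepdims=True)+1e-12
        d=np.hstack([p/r*np.sin(r),np.cos(r)])
    else: d=np.hstack([p,np.ones((len(p),1))])
    d=d@X[:3,:3].T; c=X[:3,3]
    return (c+d*((z-c[2])/d[:,2])[:,None])[:,:2]
def pix(cam,P):
    n,K,X=cam; c=(np.atleast_2d(P)-X[:3,3])@X[:3,:3]
    if n=="wrist":
        s=np.linalg.norm(c[:,:2],axis=1,keepdims=True)+1e-12
        p=c[:,:2]/s*np.arctan2(s,c[:,2:])
    else: p=c[:,:2]/c[:,2:]
    return p*K[0,0]+K[:2,2]
HSV={"blue":((105,110,40),(128,255,255)),"yellow":((22,110,90),(34,255,255)),"orange":((5,150,120),(16,255,255)),"red":((0,170,90),(4,255,255))}
def blobs(im,col,amin=30):
    h=cv2.cvtColor(im,cv2.COLOR_BGR2HSV); m=cv2.inRange(h,*HSV[col])
    m=cv2.morphologyEx(m,cv2.MORPH_CLOSE,np.ones((5,5)))
    cs,_=cv2.findContours(m,cv2.RETR_EXTERNAL,cv2.CHAIN_APPROX_NONE)
    return [c[:,0,:].astype(float) for c in sorted(cs,key=cv2.contourArea,reverse=True) if cv2.contourArea(c)>=amin]
def rect(pts):
    """min-area rectangle of world points: centre, long, short (mm), yaw of long side (rad, -pi/2..pi/2)"""
    (c,(w,h),a)=cv2.minAreaRect((pts*1000).astype(np.float32)); a=np.radians(a)
    if w<h: w,h,a=h,w,a+np.pi/2
    a=(a+np.pi/2)%np.pi-np.pi/2
    return np.round(np.array(c)/1000,4),round(w,1),round(h,1),round(a,3)
def yaw(): 
    T=pose(); return np.arctan2(T[1,0],T[0,0])
def go(p,yw):
    """deltas in tool axes from the present pose to a downward pose at p with tool x at yaw yw"""
    T=pose(); D=np.array([[np.cos(yw),np.sin(yw),0],[np.sin(yw),-np.cos(yw),0],[0,0,-1]])
    t=T[:3,:3].T@(np.array(p)-T[:3,3])*1000
    r=R.from_matrix(T[:3,:3].T@D).as_rotvec()
    print("go",np.round(t,1),np.round(r,3),"yaw now %.3f"%yaw())
E
python3 - <<'E'
from h import *
im,c=shot("top")
for col,z in (("blue",.05),("yellow",.02),("orange",.05),("red",.09)):
    for b in blobs(im,col): print(col,b.mean(0).round(),*rect(onplane(c,b,z)))
g=[(346,213),(412,276)]; print(onplane(c,g,.075), onplane(c,[(349,238),(386,271)],.057))
go((.5,.1,.16),0.0)
E
```

```text
blue [146. 250.] [0.4552 0.4087] 164.1 71.8 0.028
blue [246. 262.] [0.4284 0.1445] 167.6 65.1 -0.163
blue [198. 185.] [0.6364 0.2763] 166.2 66.7 0.037
blue [378. 246.] [ 0.4706 -0.2038] 258.4 26.0 0.841
yellow [356. 141.] [ 0.7668 -0.1564] 91.7 91.2 -0.326
yellow [330. 261.] [ 0.4294 -0.0808] 52.3 27.9 0.078
yellow [290. 254.] [0.447  0.0284] 52.9 27.6 0.199
orange [176. 320.] [0.2746 0.3228] 76.3 22.5 -0.734
orange [136. 220.] [0.5332 0.4363] 21.3 18.9 -1.519
orange [319. 150.] [ 0.7295 -0.0498] 21.8 19.7 1.565
orange [302. 154.] [ 0.7163 -0.002 ] 22.5 19.2 0.008
orange [242. 230.] [0.5082 0.1551] 22.6 19.9 -0.239
red [536. 261.] [ 0.4106 -0.6118] 275.8 85.1 -0.076
red [250. 161.] [0.6874 0.1345] 40.1 39.4 0.784
red [541. 388.] [ 0.1245 -0.585 ] 28.2 14.9 0.024
[[ 0.55338434 -0.11664762]
 [ 0.39124599 -0.28326449]] [[ 0.48957976 -0.12637553]
 [ 0.40396254 -0.2213964 ]]
go [ 504.9 -504.1   71.4] [-0.001 -0.     0.336] yaw now 0.336
```

```bash
python3 -c "
from h import *
go((.447,.028,.15),.199)"
```

```text
go [ 431.1 -453.6   81.3] [-0.001 -0.     0.137] yaw now 0.336
```

{"api": "carry_out", "payload": {"deltas": "431 -454 0 0 0 0.137 0;431 -454 0 0 0 0.137 0;431 -454 0 0 0 0.137 0;431 -454 0 0 0 0.137 0;431 -454 0 0 0 0.137 0;431 -454 0 0 0 0.137 0;431 -454 20 0 0 0.137 0;431 -454 40 0 0 0.137 0;431 -454 60 0 0 0.137 0;431 -454 81 0 0 0.137 0;431 -454 81 0 0 0.137 0;431 -454 81 0 0 0.137 0"}}

```text
time_s: 1.65
eef_pos: [0.4462, 0.0284, 0.1495]
eef_rot: [-0.0, 0.995, 0.1, -0.001]
wrist_force: [0.8, -0.2, 0.2]
opening: 0.998
grasp_force: 0.0
```

```bash
python3 - <<'E'
from h import *
im,c=shot("wrist","w1"); print(pose()[:3,3].round(4),yaw().round(3))
for b in blobs(im,"yellow",100): print(b.mean(0).round(),*rect(onplane(c,b,.024)))
im,c=shot("top","t1")
for b in blobs(im,"yellow",30): print(b.mean(0).round(),*rect(onplane(c,b,.02)))
E
```

```text
[0.4467 0.0274 0.1504] 0.2
[280. 196.] [0.4512 0.0297] 53.6 25.3 0.188
[387. 236.] [ 0.4347 -0.075 ] 55.5 31.5 0.076
[356. 141.] [ 0.7656 -0.1557] 93.0 90.3 -1.563
```

View pics/w1.png

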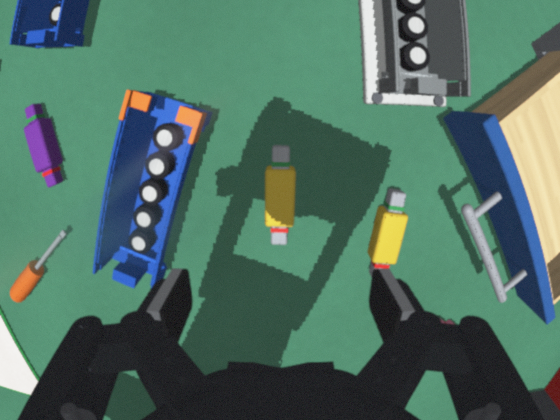

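The wrist picture shows gauge2 at (280,196), straddled by the open fingers, with gauge1 at (387,236) and the drawer handle at (485,250).

{"api": "carry_out", "payload": {"deltas": "3 -1 60 0 0 0.012 0;3 -1 110 0 0 0.012 0;3 -1 130 0 0 0.012 0;3 -1 146 0 0 0.012 0.2;3 -1 146 0 0 0.012 0.4;3 -1 146 0 0 0.012 1;3 -1 146 0 0 0.012 1;3 -1 146 0 0 0.012 1;3 -1 146 0 0 0.012 1;3 -1 120 0 0 0.012 1;3 -1 60 0 0 0.012 1;3 -1 0 0 0 0.012 1"}}

```text
time_s: 3.25
eef_pos: [0.449, 0.0296, 0.152]
eef_rot: [-0.0, 0.996, 0.093, -0.0]
wrist_force: [1.7, -0.0, -1.7]
opening: 0.29
grasp_force: 59.3
```

```bash
python3 - <<'E'
from h import *
print(pose()[:3,3].round(4),sensors.get_obs()["opening"])
im,c=shot("top")
for b in blobs(im,"yellow",30): print(b.mean(0).round(),*rect(onplane(c,b,.02)))
for b in blobs(im,"blue",30): print(b.mean(0).round(),*rect(onplane(c,b,.07)))
im,c=shot("wrist","w2")
# front panel outer edge & handle from wrist: later
h=np.array([.447,-.174]);th=-.73
for y in(.05,-.05):
  p=h+np.array([[np.cos(th),-np.sin(th)],[np.sin(th),np.cos(th)]])@[.115,y]; print(p); go((*p,.15),.841)
E
```

```text
[0.449  0.0296 0.152 ] 0.29027804832807924
[356. 141.] [ 0.7668 -0.1564] 91.7 91.1 -0.326
[145. 252.] [0.4535 0.4043] 162.3 69.2 0.055
[198. 185.] [0.6319 0.2728] 163.4 65.6 0.037
[245. 261.] [0.4276 0.1446] 165.2 61.2 -0.163
[378. 246.] [ 0.4689 -0.1991] 254.1 25.8 0.841
[ 0.56603854 -0.21343129]
go [ 64.4 258.6   9.9] [ 0.009 -0.011 -0.654] yaw now 0.187
[ 0.49935157 -0.28794873]
go [-15.  319.4   9.1] [ 0.009 -0.011 -0.654] yaw now 0.187
```

View pics/w2.png

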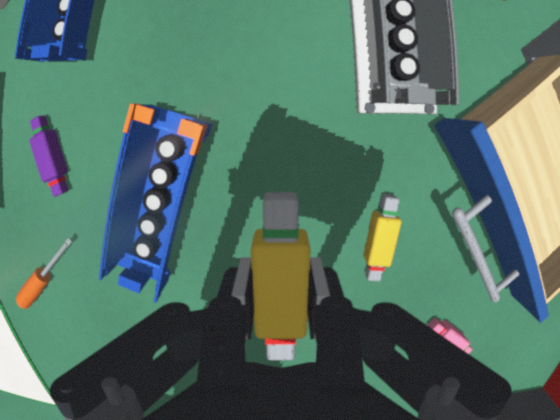

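The wrist picture shows gauge2 held between the pads at (280,285), and gauge1 unmoved at (383,240).

{"api": "carry_out", "payload": {"deltas": "64 259 10 0 0 -0.654 1;64 259 10 0 0 -0.654 1;64 259 10 0 0 -0.654 1;64 259 10 0 0 -0.654 1;64 259 10 0 0 -0.654 1;64 259 10 0 0 -0.654 1;64 259 10 0 0 -0.654 1"}}

```text
time_s: 4.22
eef_pos: [0.5597, -0.212, 0.1394]
eef_rot: [-0.001, 0.913, 0.408, -0.0]
wrist_force: [0.9, -0.3, -0.8]
opening: 0.287
grasp_force: 59.6
```

```bash
python3 - <<'E'
from h import *
print(pose()[:3,3].round(4),sensors.get_obs()["opening"])
im,c=shot("wrist","w3")
for b in blobs(im,"blue",30): print(b.mean(0).round(),*rect(onplane(c,b,.073)))
E
```

```text
[ 0.5597 -0.212   0.1394] 0.2869470908324536
[176. 207.] [ 0.5072 -0.1605] 150.0 21.9 0.806
[15. 24.] [0.5124 0.0644] 52.0 35.4 -0.187
[196. 370.] [ 0.4068 -0.2659] 34.9 7.2 0.62
```

View pics/w3.png

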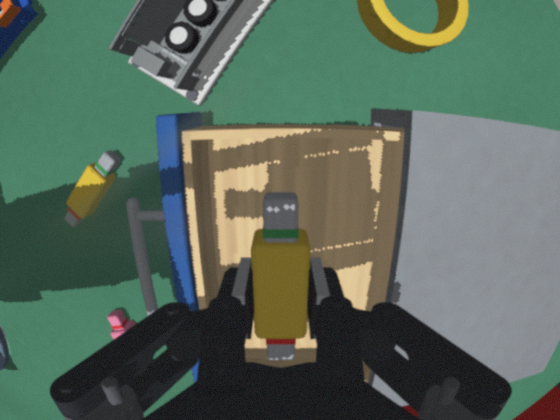

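The wrist picture shows the held gauge over the drawer. The front panel is at column 175, the left wall at row 130 and the cabinet lip at column 405.

```bash
python3 - <<'E'
from h import *
im,c=shot("wrist")
th=-.73; u=np.array([np.cos(th),np.sin(th)]);v=np.array([-u[1],u[0]])
t=pose()[:2,3]; print(t)
for n,p,z in(("panel outer",(160,160),.075),("panel inner",(184,200),.073),("cab edge",(405,200),.095),("left wall",(300,128),.073),("handle end",(133,203),.06)):
  w=onplane(c,p,z)[0]; print(n,w.round(4),"rel tcp u,v mm",((w-t)@u*1000).round(1),((w-t)@v*1000).round(1))
T=pose();print(R.from_matrix(T[:3,:3]).as_matrix()[:,2].round(3)); go((*t,.028),.841)
E
```

```text
[ 0.5600349  -0.21176857]
panel outer [ 0.5323 -0.1225] rel tcp u,v mm -80.2 48.0
panel inner [ 0.524  -0.1535] rel tcp u,v mm -65.7 19.4
cab edge [ 0.6362 -0.2449] rel tcp u,v mm 78.9 26.1
left wall [ 0.6145 -0.1704] rel tcp u,v mm 13.0 67.1
handle end [ 0.4855 -0.127 ] rel tcp u,v mm -112.1 13.5
[-0.001  0.001 -1.   ]
go [-0.00e+00  1.00e-01  1.12e+02] [-0.001 -0.     0.001] yaw now 0.842
```

{"api": "carry_out", "payload": {"deltas": "0 0 50 0 0 0 1;0 0 95 0 0 0 1;0 0 111 0 0 0 1;0 0 112 0 0 0 1;0 0 112 0 0 0 0.4;0 0 112 0 0 0 0.4;0 0 112 0 0 0 0.4;0 0 70 0 0 0 0.4;0 0 10 0 0 0 0.4;0 0 -10 0 0 0 0;0 0 -10 0 0 0 0"}}

```text
time_s: 5.7
eef_pos: [0.5615, -0.2139, 0.1521]
eef_rot: [0.002, 0.913, 0.408, 0.001]
wrist_force: [-0.5, -0.5, -1.2]
opening: 0.985
grasp_force: 0.0
```

```bash
python3 - <<'E'
from h import *
im,c=shot("wrist","w4"); print(pose()[:3,3].round(4))
for b in blobs(im,"yellow",100): print("w",b.mean(0).round(),*rect(onplane(c,b,.024)))
for b in blobs(im,"yellow",100)[:2]: print("w drawer",b.mean(0).round(),*rect(onplane(c,b,.046)))
im,c=shot("top","t4")
for b in blobs(im,"yellow",30): print(b.mean(0).round(),*rect(onplane(c,b,.02)))
go((.434,-.077,.15),.077)
E
```

```text
[ 0.5604 -0.2132  0.15  ]
w [279. 207.] [ 0.5579 -0.2182] 58.7 28.1 0.84
w [413.  24.] [ 0.7579 -0.1719] 95.3 46.5 -0.557
w [ 89. 188.] [ 0.434  -0.0802] 51.7 25.1 0.048
w drawer [279. 207.] [ 0.5626 -0.213 ] 53.9 25.8 0.84
w drawer [413.  24.] [ 0.7462 -0.1705] 87.6 42.7 -0.557
[356. 141.] [ 0.7656 -0.1557] 93.0 90.3 -1.563
[330. 261.] [ 0.4307 -0.0801] 48.3 26.8 0.007
go [  17.4 -184.1   -0.9] [-0.002  0.001  0.764] yaw now 0.841
```

{"api": "carry_out", "payload": {"deltas": "14 -184 0 0 0 0.78 0;14 -184 0 0 0 0.78 0;14 -184 0 0 0 0.78 0;14 -184 0 0 0 0.78 0;14 -184 0 0 0 0.78 0;14 -184 0 0 0 0.78 0;14 -184 0 0 0 0.78 0"}}

```text
time_s: 6.68
eef_pos: [0.4329, -0.0805, 0.1498]
eef_rot: [-0.0, 1.0, 0.031, -0.0]
wrist_force: [0.6, -0.0, 0.4]
opening: 1.0
grasp_force: 0.0
```

```bash
python3 - <<'E'
from h import *
im,c=shot("wrist"); print(pose()[:3,3].round(4),yaw())
for b in blobs(im,"yellow",100): 
  r=rect(onplane(c,b,.024)); print(*r); go((*r[0],.004),r[3])
E
```

```text
[ 0.4329 -0.0805  0.1499] 0.06181999796737645
[ 0.5623 -0.2218] 58.1 36.0 0.838
go [120.5 149.1 145.8] [-0.001  0.    -0.776] yaw now 0.062
[ 0.4337 -0.0796] 53.9 25.3 0.075
go [  0.9  -0.8 145.9] [-0.     0.001 -0.013] yaw now 0.062
```

{"api": "carry_out", "payload": {"deltas": "0 -1 60 0 0 -0.013 0;0 -1 110 0 0 -0.013 0;0 -1 130 0 0 -0.013 0;0 -1 146 0 0 -0.013 0.2;0 -1 146 0 0 -0.013 0.4;0 -1 146 0 0 -0.013 1;0 -1 146 0 0 -0.013 1;0 -1 146 0 0 -0.013 1;0 -1 146 0 0 -0.013 1;0 -1 120 0 0 -0.013 1;0 -1 60 0 0 -0.013 1;0 -1 0 0 0 -0.013 1"}}

```text
time_s: 8.22
eef_pos: [0.4319, -0.0787, 0.1515]
eef_rot: [-0.0, 0.999, 0.037, -0.001]
wrist_force: [1.1, -0.7, -1.9]
opening: 0.288
grasp_force: 59.3
```

{"api": "carry_out", "payload": {"deltas": "42 211 0 0 0 -0.766 1;42 211 0 0 0 -0.766 1;42 211 0 0 0 -0.766 1;42 211 0 0 0 -0.766 1;42 211 0 0 0 -0.766 1;42 211 0 0 0 -0.766 1;42 211 0 0 0 -0.766 1"}}

```text
time_s: 9.1
eef_pos: [0.4899, -0.2851, 0.1501]
eef_rot: [-0.0, 0.913, 0.408, -0.0]
wrist_force: [0.4, 0.3, -1.9]
opening: 0.291
grasp_force: 59.5
```

```bash
python3 - <<'E'
from h import *
im,c=shot("wrist","w5"); print(pose()[:3,3].round(4),yaw(),sensors.get_obs()["opening"])
for b in blobs(im,"yellow",100):print(b.mean(0).round(),*rect(onplane(c,b,.046)))
go((.4923,-.2874,.028),.841)
E
```

```text
[ 0.49   -0.2852  0.1503] 0.84001368964122 0.2903871295358838
[280. 282.] [ 0.4407 -0.3407] 114.9 49.7 0.85
[287.  83.] [ 0.5606 -0.2153] 50.5 24.6 0.843
go [-1.000e-01  3.200e+00  1.223e+02] [-0.    -0.    -0.001] yaw now 0.840
```

View pics/w5.png

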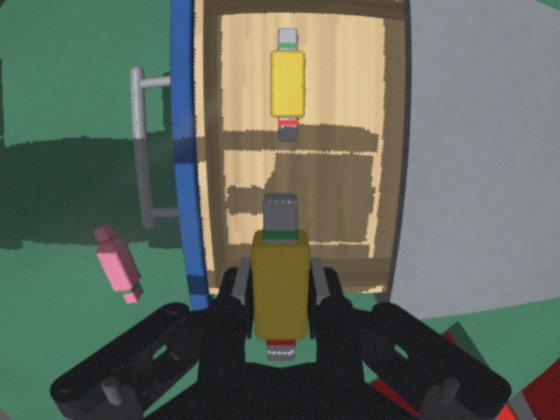

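The wrist picture shows gauge2 lying in the drawer at (288,82) and the held gauge1 above the free half. The handle runs from (138,70) to (148,225).

{"api": "carry_out", "payload": {"deltas": "2 3 50 0 0 0 1;2 3 95 0 0 0 1;2 3 120 0 0 0 1;2 3 122 0 0 0 1;2 3 122 0 0 0 0.4;2 3 122 0 0 0 0.4;2 3 122 0 0 0 0.4;2 3 70 0 0 0 0.4;2 3 10 0 0 0 0.4;2 3 -20 0 0 0 0.8;2 3 -20 0 0 0 1;2 3 -20 0 0 0 1"}}

```text
time_s: 10.65
eef_pos: [0.4932, -0.2865, 0.1695]
eef_rot: [-0.001, 0.913, 0.408, -0.0]
wrist_force: [-0.0, -0.0, 0.3]
opening: 0.001
grasp_force: 0.0
```

```bash
python3 - <<'E'
from h import *
im,c=shot("wrist","w6"); print(pose()[:3,3].round(4),yaw(),sensors.get_obs()["opening"])
for b in blobs(im,"yellow",100):print(b.mean(0).round(),*rect(onplane(c,b,.046)))
im,c=shot("top","t6")
for b in blobs(im,"yellow",30): print(b.mean(0).round(),*rect(onplane(c,b,.046)))
th=-.73; u=np.array([np.cos(th),np.sin(th)])
h=np.array([.4448,-.171])
go((*(h-.06*u),.20),.841)
E
```

```text
[ 0.4929 -0.2863  0.1688] 0.8396915218370219 0.0025572168756970402
[283.  86.] [ 0.5609 -0.2159] 50.2 24.9 0.841
[280. 201.] [ 0.4942 -0.286 ] 53.5 25.6 0.853
[356. 141.] [ 0.7572 -0.1508] 91.0 88.3 -1.563
[380. 213.] [ 0.5594 -0.2138] 54.5 29.3 0.837
[406. 237.] [ 0.4961 -0.2806] 44.2 28.6 0.825
go [  53.6 -172.8  -31. ] [-0.003 -0.    -0.001] yaw now 0.840
```

{"api": "carry_out", "payload": {"deltas": "54 -60 0 0 0 0 1;54 -120 0 0 0 0 1;54 -173 0 0 0 0 1;54 -173 30 0 0 0 1;54 -173 80 0 0 0 1;54 -173 120 0 0 0 1;54 -173 132 0 0 0 1;54 -173 132 0 0 0 1;54 -155 132 0 0 0 1;54 -143 132 0 0 0 1;54 -135 132 0 0 0 1;54 -125 132 0 0 0 1"}}

```text
time_s: 12.25
eef_pos: [0.4367, -0.1633, 0.0385]
eef_rot: [-0.0, 0.913, 0.408, -0.0]
wrist_force: [-1.0, 1.5, 1.8]
opening: 0.0
grasp_force: 0.8
```

{"api": "carry_out", "payload": {"deltas": "0 10 0 0 0 0 1;0 20 0 0 0 0 1;0 32 0 0 0 0 1;0 44 0 0 0 0 1;0 56 0 0 0 0 1;0 66 0 0 0 0 1;0 76 0 0 0 0 1;0 84 0 0 0 0 1;0 90 0 0 0 0 1;0 95 0 0 0 0 1;0 95 0 0 0 0 1"}}

```text
time_s: 13.62
eef_pos: [0.5079, -0.2273, 0.0385]
eef_rot: [0.0, 0.913, 0.408, 0.0]
wrist_force: [0.2, -0.4, 0.1]
opening: 0.002
grasp_force: 0.0
```

```bash
python3 - <<'E'
from h import *
im,c=shot("wrist","w7"); o=sensors.get_obs(); print(pose()[:3,3].round(4),yaw(),o["wrist_force"])
im,c=shot("top","t7")
th=-.73; u=np.array([np.cos(th),np.sin(th)])
for b in blobs(im,"blue",30): print(b.mean(0).round(),*rect(onplane(c,b,.07)))
cv2.imwrite("pics/pair7.png",np.hstack([cv2.imread("pics/w7.png")[:,:400],cv2.resize(im[90:300,300:520],(400,420))]))
E
```

```text
[ 0.5076 -0.227   0.0384] 0.8397269075312797 [ 0.39954986 -0.04639241 -0.33104959]
[145. 252.] [0.4535 0.4043] 162.3 69.2 0.055
[246. 262.] [0.4275 0.1432] 164.8 63.9 -0.163
[198. 185.] [0.6322 0.2728] 163.8 65.6 0.037
[379. 195.] [ 0.6039 -0.2046] 82.6 30.7 0.847
```

View pics/pair7.png

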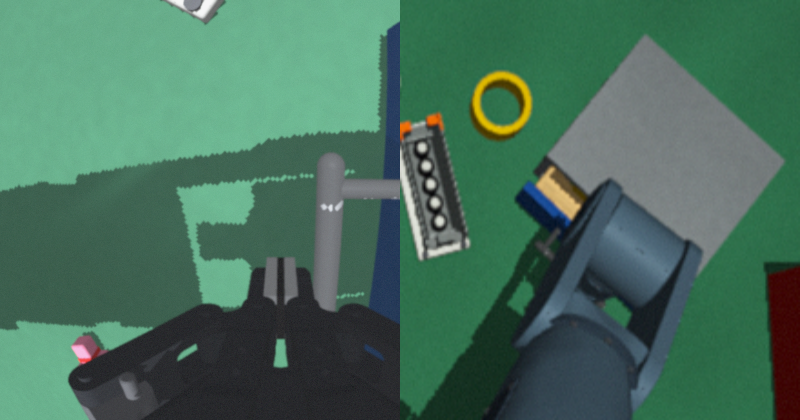

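The pair shows the drawer still about 35 mm open, with the handle at column 330 just ahead of the shut fingers at column 295.

```bash
python3 - <<'E'
from h import *
im,c=shot("wrist")
th=-.73; u=np.array([np.cos(th),np.sin(th)]);t=pose()[:2,3]
w=onplane(c,[(330,200),(330,270)],.06); print("handle rel tcp",(w-t)@u*1000)
im,c=shot("top")
# panel outer top edge, cab front top edge; crop px -> full: x=300+(cx-400)*.55, y=90+cy*.5
f=lambda x,y:(300+(x-400)*.55,90+y*.5)
a=onplane(c,f(518,200),.075)[0]; b=onplane(c,f(538,165),.095)[0]
print("panel-cab gap incl panel", (b-a)@u*1000, "panel rel tcp",(a-t)@u*1000)
E
```

```text
handle rel tcp [20.17889753 21.84950169]
panel-cab gap incl panel 48.84449730113269 panel rel tcp 40.75763026949452
```

{"api": "carry_out", "payload": {"deltas": "0 6 0 0 0 0 1;0 12 0 0 0 0 1;0 17 0 0 0 0 1;0 20 0 0 0 0 1;0 22 0 0 0 0 1;0 24 0 0 0 0 1;0 24 0 0 0 0 1"}}

```text
time_s: 14.7
eef_pos: [0.5255, -0.243, 0.0384]
eef_rot: [0.0, 0.913, 0.408, 0.0]
wrist_force: [0.3, -0.2, -0.3]
opening: 0.001
grasp_force: 0.0
```

```bash
python3 - <<'E'
from h import *
im,c=shot("wrist","w8"); o=sensors.get_obs(); print(pose()[:3,3].round(4),o["wrist_force"])
im,c=shot("top","t8")
th=-.73; u=np.array([np.cos(th),np.sin(th)]); t=pose()[:2,3]
cv2.imwrite("pics/pair8.png",np.hstack([cv2.imread("pics/w8.png")[:,160:],cv2.resize(im[150:220,340:410],(400,420),interpolation=cv2.INTER_CUBIC)]))
E
```

```text
[ 0.5255 -0.243   0.0384] [-0.65306491 -0.28746027  0.42766807]
```

View pics/pair8.png

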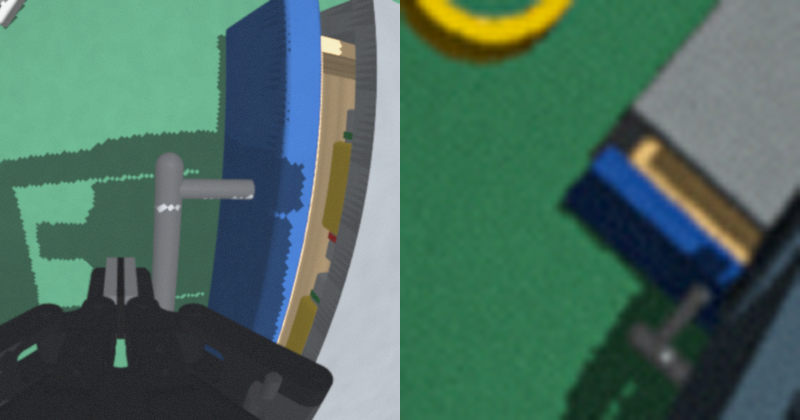

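The pair shows both gauges inside and the drawer still about 20 mm open: the panel's back edge is at column 320 and the cabinet edge at 357.

{"api": "carry_out", "payload": {"deltas": "0 3 0 0 0 0 1;0 6 0 0 0 0 1;0 9 0 0 0 0 1;0 11 0 0 0 0 1;0 11 0 0 0 0 1"}}

```text
time_s: 15.42
eef_pos: [0.5328, -0.2494, 0.038]
eef_rot: [-0.001, 0.913, 0.408, -0.001]
wrist_force: [-4.3, 3.3, 2.3]
opening: 0.002
grasp_force: 2.6
```

```bash
python3 - <<'E'
from h import *
im,c=shot("wrist","w9"); o=sensors.get_obs(); print(pose()[:3,3].round(4),o["wrist_force"])
cv2.imwrite("pics/w9c.png",im[:,160:])
E
```

```text
[ 0.533  -0.2495  0.0381] [-3.48670629  2.97503035  0.65974107]
```

View pics/w9c.png

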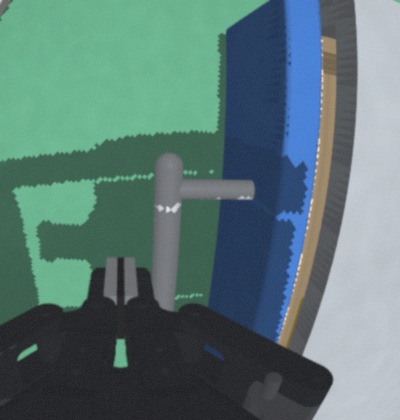

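The drawer is in the catch zone, with a narrow slit left and about 5 N of resistance.

{"api": "carry_out", "payload": {"deltas": "0 2 0 0 0 0 1;0 4 0 0 0 0 1;0 6 0 0 0 0 1;0 8 0 0 0 0 1;0 8 0 0 0 0 1"}}

```text
time_s: 16.1
eef_pos: [0.5367, -0.253, 0.0381]
eef_rot: [-0.004, 0.913, 0.408, -0.002]
wrist_force: [-15.2, 10.5, 15.0]
opening: -0.001
grasp_force: 9.1
```

```bash
python3 - <<'E'
from h import *
im,c=shot("wrist","w10"); o=sensors.get_obs(); print(pose()[:3,3].round(4),o["wrist_force"])
h=cv2.cvtColor(im,cv2.COLOR_BGR2HSV); 
for r in (100,150,200):
  b=cv2.inRange(h[r:r+1],(105,110,40),(128,255,255))[0]; xs=np.where(b)[0]
  print(r,xs.min(),xs.max(), im[r,xs.max():xs.max()+60:4].mean(1).round().tolist())
cols=[(x,h[215,x].tolist()) for x in range(270,400,6)]
print(cols)
E
```

```text
[ 0.5367 -0.253   0.0381] [-13.98646894  10.75193447  13.51379705]
100 386 479 [129.0, 125.0, 90.0, 91.0, 85.0, 85.0, 104.0, 200.0, 198.0, 198.0, 200.0, 203.0, 204.0, 204.0, 203.0]
150 385 476 [131.0, 107.0, 84.0, 84.0, 82.0, 81.0, 131.0, 199.0, 199.0, 199.0, 199.0, 201.0, 203.0, 201.0, 205.0]
200 381 469 [119.0, 126.0, 88.0, 88.0, 92.0, 86.0, 126.0, 203.0, 203.0, 203.0, 202.0, 199.0, 202.0, 203.0, 203.0]
[(270, [75, 94, 98]), (276, [76, 103, 97]), (282, [74, 89, 100]), (288, [76, 88, 98]), (294, [75, 91, 101]), (300, [77, 103, 97]), (306, [76, 94, 98]), (312, [75, 67, 99]), (318, [114, 11, 118]), (324, [114, 10, 125]), (330, [115, 12, 128]), (336, [107, 15, 121]), (342, [75, 95, 102]), (348, [75, 99, 100]), (354, [76, 94, 100]), (360, [75, 87, 103]), (366, [76, 101, 96]), (372, [75, 90, 102]), (378, [88, 90, 85]), (384, [107, 147, 85]), (390, [107, 142, 90]), (396, [109, 142, 90])]
```

{"api": "carry_out", "payload": {"deltas": "0 -8 0 0 0 0 1;0 -20 0 0 0 0 1;0 -40 0 0 0 0 1;0 -40 0 0 0 0 1"}}

```text
time_s: 16.65
eef_pos: [0.5088, -0.2279, 0.0381]
eef_rot: [-0.0, 0.913, 0.408, -0.0]
wrist_force: [0.6, -0.3, 0.6]
opening: 0.002
grasp_force: 0.0
```

```bash
python3 - <<'E'
from h import *
th=-.73; u=np.array([np.cos(th),np.sin(th)])
im,c=shot("wrist","w11"); o=sensors.get_obs(); t=pose()[:3,3];print(t.round(4),o["wrist_force"])
h=cv2.cvtColor(im,cv2.COLOR_BGR2HSV)
for r in (150,200):
  b=cv2.inRange(h[r:r+1],(105,110,40),(128,255,255))[0]; xs=np.where(b)[0]
  g=im[r].mean(1); e=next((x for x in range(xs.max()+3,559) if g[x]>160),None)
  a=onplane(c,(xs.max(),r),.075)[0]; k=onplane(c,(e,r),.095)[0]
  print(xs.max(),e,"gap mm",((k-a)@u*1000).round(1), "panel back along u", (a@u).round(4), (k@u).round(4))
go((.4284+.0,.1445,.2),-.163)
E
```

```text
[ 0.5098 -0.2288  0.0385] [ 0.9818041  -0.404827    0.01563745]
547 None gap mm nan panel back along u 0.6433 nan
539 None gap mm nan panel back along u 0.6431 nan
go [ 223.6 -309.6 -161.8] [ 1.000e-03 -0.000e+00  1.003e+00] yaw now 0.840
```

View pics/w11.png

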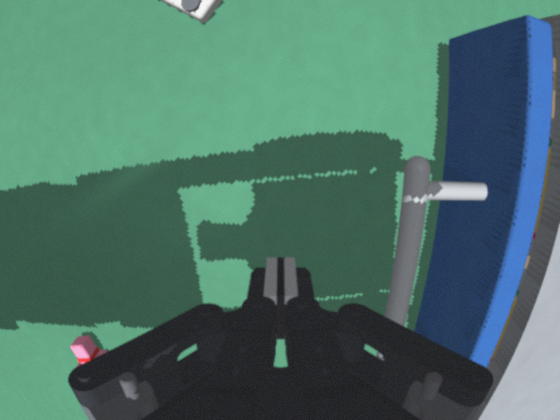

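The drawer now looks shut: the panel is against the cabinet edge with only specks behind it. I will check that from above once the arm is out of the way, and now go to the nearest tray.

{"api": "carry_out", "payload": {"deltas": "0 -20 -60 0 0 0 1;0 -40 -120 0 0 0 0.5;60 -90 -122 0 0 0.19 0;110 -140 -122 0 0 0.38 0;160 -190 -122 0 0 0.56 0;224 -250 -122 0 0 0.74 0;224 -310 -122 0 0 0.9 0;224 -310 -122 0 0 1.003 0;224 -310 -122 0 0 1.003 0;224 -310 -122 0 0 1.003 0"}}

```text
time_s: 17.95
eef_pos: [0.4289, 0.1459, 0.1608]
eef_rot: [-0.0, 0.997, -0.08, 0.001]
wrist_force: [-0.3, -0.1, 0.5]
opening: 1.002
grasp_force: 0.0
```

```bash
cat >> h.py <<'E'
def oranges(z=.05,box=None):
    im,c=shot("wrist"); out=[]
    for b in blobs(im,"orange",60):
        r=rect(onplane(c,b,z)); out.append(r)
    bl=[rect(onplane(c,b,z+.005)) for b in blobs(im,"blue",800)]
    return out,bl,im,c
E
python3 - <<'E'
from h import *
o,bl,im,c=oranges(); cv2.imwrite("pics/w12.png",im); print(pose()[:3,3].round(4),yaw().round(3))
for r in o: print("or",*r)
for r in bl: print("bl",*r)
t,ct=shot("top","t12")
cv2.imwrite("pics/pair12.png",np.hstack([cv2.resize(im,(400,300)),cv2.resize(t[100:280,320:520],(333,300))]))
for b in blobs(t,"orange",20): print("top or",b.mean(0).round(),*rect(onplane(ct,b,.062)))
E
```

```text
[0.4293 0.145  0.1608] -0.162
or [0.5012 0.1112] 22.8 19.7 -0.197
or [0.5084 0.1565] 23.4 19.3 -0.175
or [0.534  0.3936] 23.0 15.8 0.023
bl [0.4314 0.1459] 169.8 63.8 -0.164
bl [0.4587 0.3958] 167.2 102.4 0.014
bl [0.6036 0.2693] 105.2 78.9 0.023
top or [176. 320.] [0.2756 0.3202] 75.8 22.1 -0.714
top or [136. 220.] [0.5316 0.4326] 21.1 18.7 -1.519
top or [319. 150.] [ 0.7259 -0.0485] 21.6 19.5 1.565
top or [302. 154.] [ 0.7133 -0.0032] 21.0 19.7 0.238
top or [190. 153.] [0.7148 0.2981] 19.5 18.9 0.037
top or [207. 152.] [0.7175 0.2551] 19.6 18.9 0.029
top or [155. 219.] [0.5326 0.3878] 21.4 15.8 0.047
```

View pics/pair12.png

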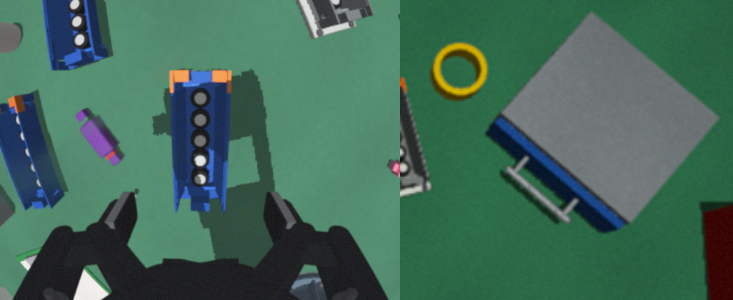

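The drawer is shut: the top view shows no gap between the panel and the cabinet. The wrist view has the near tray centred under the open fingers. Next I look at the base from close by.

```bash
python3 -c "
from h import *
go((.6426,-.0473,.2),.271)"
```

```text
go [241.5 154.7 -38.9] [ 0.    -0.001 -0.434] yaw now -0.163
```

{"api": "carry_out", "payload": {"deltas": "241 155 -39 0 0 -0.434 0;241 155 -39 0 0 -0.434 0;241 155 -39 0 0 -0.434 0;241 155 -39 0 0 -0.434 0;241 155 -39 0 0 -0.434 0;241 155 -39 0 0 -0.434 0;241 155 -39 0 0 -0.434 0;241 155 -39 0 0 -0.434 0"}}

```text
time_s: 19.05
eef_pos: [0.6402, -0.0467, 0.199]
eef_rot: [-0.0, 0.991, 0.135, -0.0]
wrist_force: [-0.2, 0.2, -0.1]
opening: 0.999
grasp_force: 0.0
```

```bash
python3 - <<'E'
from h import *
im,c=shot("wrist","w13"); T=pose();print(T[:3,3].round(4),yaw().round(3))
for b in blobs(im,"orange",60): print(b.mean(0).round(),*rect(onplane(c,b,.062)))
# grey tray outline: white plate plus tray = not green, near centre
h=cv2.cvtColor(im,cv2.COLOR_BGR2HSV); w=cv2.inRange(h,(0,0,150),(180,50,255))
n,l,s,ce=cv2.connectedComponentsWithStats(w)
pts=[]
for i in range(1,n):
    if s[i,4]>100: print("white",s[i],onplane(c,ce[i],.012)[0].round(4))
E
```

```text
[ 0.6403 -0.0465  0.1992] 0.272
[309. 104.] [ 0.7244 -0.0461] 22.4 18.7 0.283
[250. 103.] [ 0.7141 -0.0024] 22.3 18.7 0.259
[ 17. 333.] [0.3331 0.2834] 75.7 19.7 -0.7
[114. 274.] [0.5096 0.1048] 28.1 16.4 0.027
[ 79. 256.] [0.5194 0.1517] 31.2 16.9 -1.064
[ 6. 54.] [0.7233 0.2903] 23.9 11.5 -1.542
[30. 58.] [0.7194 0.2473] 22.7 15.5 0.025
white [ 191    0   75   55 1818] [0.7815 0.0421]
white [508   0  52  38 867] [ 0.9584 -0.3038]
white [  91   64   62   75 1311] [0.6879 0.1364]
white [253  85  56  40 662] [ 0.7287 -0.0182]
white [  460   148   100   214 13591] [ 0.6387 -0.3972]
white [261 191   9  47 193] [ 0.6101 -0.0366]
white [270 204  15  13 137] [ 0.6133 -0.0503]
white [270 228  14  13 144] [ 0.5868 -0.0576]
white [257 245  39  11 122] [ 0.5691 -0.0559]
white [422 272  32  51 391] [ 0.5579 -0.2782]
white [  0 349  29  55 795] [0.0685 0.4137]
```

View pics/w13.png

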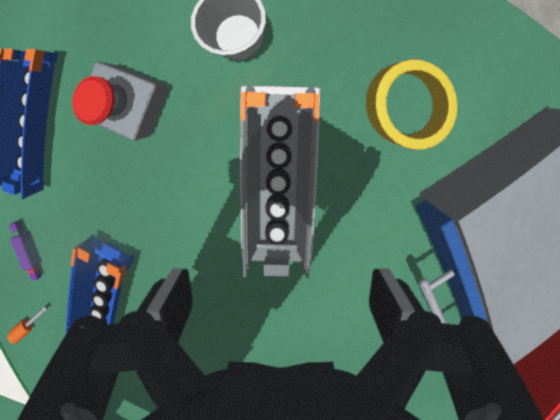

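The picture shows the base at columns 243–319, rows 90–275, with its orange end at the top. The tape, the tally, the cup and the drawer are clear of it.

```bash
python3 - <<'E'
from h import *
im,c=shot("wrist")
P=onplane(c,[(244,97),(319,97),(246,268),(311,268)],.067)
a,b=P[:2].mean(0),P[2:].mean(0); d=a-b; print(P.round(4),"widths",np.linalg.norm(P[0]-P[1]),np.linalg.norm(P[2]-P[3]),"yaw",np.arctan2(d[1],d[0]),"len",np.linalg.norm(d),"centre",(a+b)/2)
m=np.array([.7193,-.0243]); y=.265;print("from orange",m-.08*np.array([np.cos(y),np.sin(y)]))
go((.4285,.146,.1608),-.163)
E
```

```text
[[ 0.7189  0.0064]
 [ 0.7357 -0.0536]
 [ 0.5671 -0.0331]
 [ 0.5838 -0.0929]] widths 0.06222119865384434 0.06207056602180563 yaw 0.25413761328713963 len 0.15686079562183167 centre [ 0.65138375 -0.04332081]
from orange [ 0.6420926  -0.04525274]
go [-152.6 -242.2   38.6] [-0.     0.     0.435] yaw now 0.272
```

{"api": "carry_out", "payload": {"deltas": "-153 -242 39 0 0 0.43 0;-153 -242 39 0 0 0.43 0;-153 -242 39 0 0 0.43 0;-153 -242 39 0 0 0.43 0;-153 -242 39 0 0 0.43 0;-153 -242 39 0 0 0.43 0;-153 -242 90 0 0 0.43 0;-153 -242 140 0 0 0.43 0;-153 -242 165 0 0 0.43 0;-153 -242 178 0 0 0.43 0;-153 -242 178 0 0 0.43 0"}}

```text
time_s: 20.52
eef_pos: [0.4291, 0.1449, 0.0211]
eef_rot: [0.0, 0.997, -0.08, -0.0]
wrist_force: [0.5, -0.5, 0.3]
opening: 1.002
grasp_force: 0.0
```

{"api": "carry_out", "payload": {"deltas": "0 0 0 0 0 0 1;0 0 0 0 0 0 1;0 0 0 0 0 0 1;0 0 0 0 0 0 1;0 0 -30 0 0 0 1;0 0 -80 0 0 0 1;0 0 -140 0 0 0 1;0 0 -180 0 0 0 1;0 0 -180 0 0 0 1"}}

```text
time_s: 21.65
eef_pos: [0.4312, 0.1454, 0.2052]
eef_rot: [-0.001, 0.997, -0.079, 0.004]
wrist_force: [1.3, -0.7, -3.9]
opening: 0.737
grasp_force: 68.3
```

```bash
cat >> h.py <<'E'
def held(save=None):
    """orange marks of the held tray in tool axes (mm), taking their top 28 mm behind the TCP plane"""
    im,c=shot("wrist",save); T=pose(); z=T[2,3]+.03
    for b in blobs(im,"orange",150):
        r=onplane(c,b,z); q,w,h,a=rect(r); d=np.array([*(q-T[:2,3]),0])@T[:3,:3]
        if np.linalg.norm(d)<.13: print("mark",b.mean(0).round(),(d*1000).round(1)[:2],w,h)
    o=sensors.get_obs(); print(T[:3,3].round(4),"yaw %.3f"%yaw(),"open %.3f"%o["opening"],"q6 %.2f"%o["q"][5],o["wrist_force"].round(1))
E
python3 -c "
from h import *
held('w14')
c=np.array([.6422,-.0456])
go((*c,.25),.26+np.pi)"
```

```text
mark [357. 120.] [76.2 24.6] 24.2 17.4
mark [204. 120.] [ 76.2 -25.7] 24.4 16.3
[0.4295 0.1452 0.2026] yaw -0.159 open 0.739 q6 1.79 [-0.3 -0.2 -3.8]
go [240.4 154.7 -46.7] [-0.005 -0.     2.723] yaw now -0.159
```

View pics/w14.png

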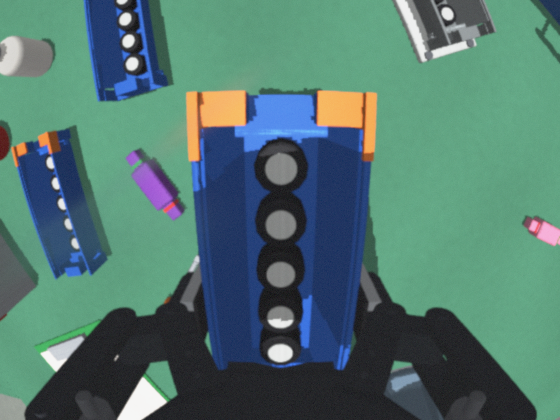

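The tray is held square: its marks are at (204,120) and (357,120), and its centre is within about 1 mm of the tool. Now carry it to the base, turning about −3.56 rad.

{"api": "carry_out", "payload": {"deltas": "30 20 -47 0 0 -0.18 1;60 40 -47 0 0 -0.36 1;90 60 -47 0 0 -0.54 1;120 80 -47 0 0 -0.72 1;150 100 -47 0 0 -0.9 1;180 120 -47 0 0 -1.08 1;210 140 -47 0 0 -1.26 1;240 155 -47 0 0 -1.44 1;240 155 -47 0 0 -1.62 1;240 155 -47 0 0 -1.8 1;240 155 -47 0 0 -1.98 1;240 155 -47 0 0 -2 1"}}

```text
time_s: 23.2
eef_pos: [0.64, -0.0457, 0.2452]
eef_rot: [-0.002, 0.606, 0.796, -0.001]
wrist_force: [-0.7, 0.1, -3.1]
opening: 0.737
grasp_force: 68.4
```

{"api": "carry_out", "payload": {"deltas": "0 0 0 0 0 -0.18 1;0 0 0 0 0 -0.36 1;0 0 0 0 0 -0.54 1;0 0 0 0 0 -0.72 1;0 0 0 0 0 -0.9 1;0 0 0 0 0 -1.08 1;0 0 0 0 0 -1.26 1;0 0 0 0 0 -1.44 1;0 0 0 0 0 -1.56 1;0 0 0 0 0 -1.56 1;0 0 0 0 0 -1.56 1"}}

```text
time_s: 24.58
eef_pos: [0.6409, -0.0459, 0.2474]
eef_rot: [-0.001, -0.127, 0.992, 0.0]
wrist_force: [0.5, -0.6, -3.1]
opening: 0.741
grasp_force: 68.4
```

```bash
python3 -c "
from h import *
held('w15')
y=.26+np.pi;c=np.array([.6422,-.0456])-0.0*np.array([np.cos(y),np.sin(y)])
go((*c,.085),y)"
```

```text
mark [350. 113.] [73.  22.5] 24.0 20.3
mark [231. 114.] [ 75.3 -17.7] 17.6 8.7
mark [200. 101.] [ 80.2 -26.7] 11.0 8.8
mark [194. 146.] [ 66.2 -30.5] 9.6 3.5
[ 0.641  -0.0459  0.2477] yaw -2.885 open 0.737 q6 -2.08 [-0.2 -0.8 -3.3]
go [-1.400e+00 -1.000e-01  1.627e+02] [ 0.    -0.001 -0.004] yaw now -2.885
```

{"api": "carry_out", "payload": {"deltas": "-1 0 50 0 0 0 1;-1 0 100 0 0 0 1;-1 0 140 0 0 0 1;-1 0 155 0 0 0 1;-1 0 162 0 0 0 1;-1 0 166 0 0 0 1;-1 0 169 0 0 0 1;-1 0 169 0 0 0 1"}}

```text
time_s: 25.62
eef_pos: [0.6427, -0.0458, 0.0801]
eef_rot: [0.001, -0.129, 0.992, -0.0]
wrist_force: [-0.3, -0.3, -2.8]
opening: 0.74
grasp_force: 68.2
```

```bash
python3 -c "
from h import *
held('w16')"
```

```text
mark [349. 114.] [72.7 22.6] 24.2 20.7
mark [231. 112.] [ 79.  -19.4] 14.5 11.3
mark [201. 102.] [ 80.1 -26.6] 11.7 8.8
mark [194. 146.] [ 66.5 -30.7] 10.3 3.5
[ 0.6427 -0.0458  0.0801] yaw -2.882 open 0.736 q6 -2.08 [-0.7  0.1 -2.9]
```

View pics/w16.png

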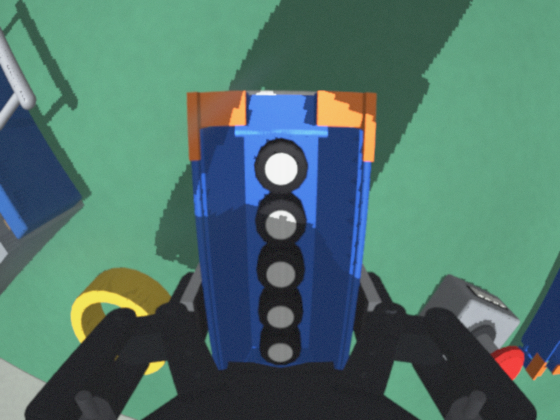

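The tray hangs square above the base, just short of its ledges, with the marks at the top of the picture. That was the last of my 14 pictures, so from here I go by numbers.

{"api": "carry_out", "payload": {"deltas": "0 0 1 0 0 0 1;0 0 2 0 0 0 1;0 0 3 0 0 0 1;0 0 4 0 0 0 1;0 0 4 0 0 0 1"}}

```text
time_s: 26.3
eef_pos: [0.6428, -0.0458, 0.0788]
eef_rot: [0.0, -0.129, 0.992, -0.0]
wrist_force: [-9.7, 1.4, 17.4]
opening: 0.738
grasp_force: 70.9
```

{"api": "carry_out", "payload": {"deltas": "0 0 -1 0 0 0 1;0 0 -2 0 0 0 0.7;0 0 -2 0 0 0 0;0 0 -2 0 0 0 0;0 0 -2 0 0 0 0;0 0 -30 0 0 0 0;0 0 -70 0 0 0 0;0 0 -90 0 0 0 0;0 0 -90 0 0 0 0"}}

```text
time_s: 27.42
eef_pos: [0.6434, -0.0459, 0.1669]
eef_rot: [0.002, -0.129, 0.992, -0.001]
wrist_force: [1.0, 0.1, 1.1]
opening: 0.997
grasp_force: 0.0
```

```bash
cat >> h.py <<'E'
def stack(z):
    """marks of the stack's top tray with its underside at z: single rectangle hulls, via wrist and top"""
    for n in("wrist","top"):
        im,c=shot(n); T=pose(); P=[]
        for b in blobs(im,"orange",12):
            w=onplane(c,b,z+.05)
            if np.linalg.norm(w.mean(0)-[.6422,-.0456])<.12: P.append(w)
        if P:
            Q=np.vstack(P); q,w,h,a=rect(Q); print(n,"marks hull",q,w,h,a,"n",len(P))
        bl=[onplane(c,b,z+.055) for b in blobs(im,"blue",60)]
        bl=[w for w in bl if np.linalg.norm(w.mean(0)-[.6422,-.0456])<.12]
        if bl: print(n,"blue",*rect(np.vstack(bl)))
    print(T[:3,3].round(4),"yaw %.3f"%yaw())
E
python3 -c "
from h import *
stack(.056)"
```

```text
wrist marks hull [ 0.572  -0.0642] 66.0 23.9 -1.311 n 2
wrist blue [ 0.6442 -0.0457] 169.4 64.0 0.255
top blue [ 0.6374 -0.0654] 43.4 27.1 1.354
[ 0.6415 -0.0455  0.1639] yaw -2.882
```

```bash
python3 -c "
from h import *
go((.636,.2755,.2),.037+np.pi)"
```

```text
go [-76.9 311.7 -36. ] [ 0.001 -0.002  0.222] yaw now -2.882
```

{"api": "carry_out", "payload": {"deltas": "0 0 -36 0 0 0 0;-20 60 -36 0 0 0.1 0;-77 120 -36 0 0 0.222 0;-77 180 -36 0 0 0.222 0;-77 240 -36 0 0 0.222 0;-77 312 -36 0 0 0.222 0;-77 312 -36 0 0 0.222 0;-77 312 -36 0 0 0.222 0;-77 312 -36 0 0 0.222 0"}}

```text
time_s: 28.65
eef_pos: [0.637, 0.2739, 0.2003]
eef_rot: [-0.001, -0.018, 1.0, -0.0]
wrist_force: [0.6, 0.0, 0.4]
opening: 1.002
grasp_force: 0.0
```

```bash
python3 - <<'E'
from h import *
im,c=shot("wrist"); T=pose(); print(T[:3,3].round(4),yaw().round(3))
for b in blobs(im,"blue",800): print("bl",b.mean(0).round(),*rect(onplane(c,b,.055)))
for b in blobs(im,"orange",40): print("or",b.mean(0).round(),*rect(onplane(c,b,.05)))
im,c=shot("top")
for col,z in(("blue",.05),("orange",.05),("blue",.108),("orange",.1)):
  for b in blobs(im,col,12): print("top",col,z,b.mean(0).round(),*rect(onplane(c,b,z)))
E
```

```text
[0.6372 0.2736 0.2006] -3.106
bl [285. 187.] [0.6359 0.2786] 154.4 63.4 0.024
bl [424.  54.] [0.4891 0.4064] 115.3 76.9 0.017
bl [ 12. 205.] [ 0.6738 -0.043 ] 224.3 92.3 -0.295
or [455. 100.] [0.5331 0.4378] 23.5 23.2 -1.49
or [409.  93.] [0.5332 0.392 ] 23.7 17.7 0.036
or [308. 274.] [0.7212 0.3035] 22.5 19.4 0.016
or [260. 274.] [0.7222 0.2577] 21.3 19.5 0.05
top blue 0.05 [320. 180.] [ 0.6528 -0.0528] 185.3 69.9 0.241
top blue 0.05 [412. 205.] [ 0.5797 -0.2993] 259.4 36.0 0.844
top blue 0.05 [208. 189.] [0.6164 0.2492] 124.4 18.9 0.112
top orange 0.05 [338. 203.] [ 0.5865 -0.0959] 25.0 22.2 0.207
top orange 0.05 [319. 208.] [ 0.5729 -0.0486] 21.6 21.4 -0.006
top blue 0.108 [320. 180.] [ 0.6391 -0.0467] 176.2 66.4 0.241
top blue 0.108 [412. 205.] [ 0.5696 -0.2811] 246.7 34.2 0.844
top blue 0.108 [208. 189.] [0.6044 0.2405] 118.4 17.9 0.112
top orange 0.1 [338. 203.] [ 0.5775 -0.0889] 23.9 21.3 0.207
top orange 0.1 [319. 208.] [ 0.5644 -0.0436] 20.7 20.5 -0.006
```

{"api": "carry_out", "payload": {"deltas": "-3 5 60 0 0 0 0;-3 5 120 0 0 0 0;-3 5 160 0 0 0 0;-3 5 180 0 0 0 0;-3 5 180 0 0 0 0;-3 5 180 0 0 0 1;-3 5 180 0 0 0 1;-3 5 180 0 0 0 1;-3 5 180 0 0 0 1;-3 5 150 0 0 0 1;-3 5 90 0 0 0 1;-3 5 30 0 0 0 1"}}

```text
time_s: 30.25
eef_pos: [0.6388, 0.2808, 0.1726]
eef_rot: [-0.001, -0.019, 1.0, -0.0]
wrist_force: [0.3, -0.5, -2.6]
opening: 0.732
grasp_force: 67.2
```

{"api": "carry_out", "payload": {"deltas": "0 0 -60 0 0 0 1;0 0 -80 0 0 0 1;0 0 -80 0 0 0 1"}}

```text
time_s: 30.62
eef_pos: [0.6399, 0.281, 0.2525]
eef_rot: [0.001, -0.019, 1.0, 0.0]
wrist_force: [-0.7, -0.0, -3.0]
opening: 0.737
grasp_force: 67.5
```

```bash
python3 - <<'E'
from h import *
T=pose();o=sensors.get_obs();print(T[:3,3].round(4),yaw().round(3),o["opening"],o["grasp_force"],o["wrist_force"].round(1))
im,c=shot("wrist","w20"); z=T[2,3]+.034
for b in blobs(im,"blue",2000):
  q=(np.c_[onplane(c,b,z)-T[:2,3],np.zeros(len(b))]@T[:3,:3])[:,:2]*1000
  print(b.mean(0).round(),"x max",q[:,0].max().round(1),"y",q[:,1].min().round(1),q[:,1].max().round(1))
# same measure on the first tray when held, for comparison
g=cv2.imread("pics/w14.png"); m=cv2.inRange(cv2.cvtColor(g,cv2.COLOR_BGR2HSV),(5,110,40),(128,255,255)); 
for nm,i in(("w14",g),("w20",im)):
  h=cv2.cvtColor(i,cv2.COLOR_BGR2HSV); k=cv2.inRange(h,(105,110,40),(128,255,255))|cv2.inRange(h,(5,150,120),(16,255,255))
  col=k[60:140,270:290].max(1); print(nm,"front edge row",60+np.where(col)[0].min())
go((.645,-.0447,.27),.257+np.pi)
E
```

```text
[0.6399 0.281  0.2525] -3.104 0.7374632777418616 67.47292399406433 [-0.7 -0.  -3. ]
[284. 222.] x max 87.5 y -30.9 31.4
[ 23. 188.] x max 85.6 y -134.1 -94.5
[403.  45.] x max 121.6 y 32.0 54.1
w14 front edge row 94
w20 front edge row 95
go [   6.  -325.4  -20.1] [-0.    -0.002 -0.22 ] yaw now -3.104
```

{"api": "carry_out", "payload": {"deltas": "8 -60 -20 0 0 -0.1 1;8 -120 -20 0 0 -0.22 1;8 -180 -20 0 0 -0.22 1;8 -240 -20 0 0 -0.22 1;8 -290 -20 0 0 -0.22 1;8 -326 -20 0 0 -0.22 1;8 -326 -20 0 0 -0.22 1;8 -326 40 0 0 -0.22 1;8 -326 90 0 0 -0.22 1;8 -326 115 0 0 -0.22 1;8 -326 122 0 0 -0.22 1;8 -326 122 0 0 -0.22 1"}}

```text
time_s: 32.17
eef_pos: [0.6432, -0.0445, 0.1285]
eef_rot: [-0.001, -0.129, 0.992, 0.0]
wrist_force: [-0.4, -0.5, -2.0]
opening: 0.735
grasp_force: 67.8
```

```bash
python3 -c "
from h import *
T=pose();o=sensors.get_obs();print(o['opening'],o['wrist_force'].round(1),T[:3,3].round(4))
go((.6435,-.0455,.122),.257+np.pi)"
```

```text
0.7345035745313481 [-0.4 -0.5 -2. ] [ 0.6432 -0.0445  0.1285]
go [-0.  -1.   6.5] [ 0.001 -0.001  0.001] yaw now -2.884
```

{"api": "carry_out", "payload": {"deltas": "0 -1 2 0 0 0 1;0 -1 4 0 0 0 1;0 -1 5 0 0 0 1;0 -1 6 0 0 0 1;0 -1 6 0 0 0 1"}}

```text
time_s: 32.8
eef_pos: [0.6441, -0.0464, 0.1245]
eef_rot: [0.0, -0.128, 0.992, -0.0]
wrist_force: [-4.2, 0.2, 5.9]
opening: 0.735
grasp_force: 68.6
```

{"api": "carry_out", "payload": {"deltas": "0 0 0.5 0 0 0 1;0 0 0.5 0 0 0 0.7;0 0 0.5 0 0 0 0;0 0 0.5 0 0 0 0;0 0 0 0 0 0 0;0 0 -30 0 0 0 0;0 0 -70 0 0 0 0;0 0 -85 0 0 0 0;0 0 -85 0 0 0 0;0 0 -85 0 0 0 0"}}

```text
time_s: 34.05
eef_pos: [0.6429, -0.0461, 0.2063]
eef_rot: [-0.001, -0.128, 0.992, 0.001]
wrist_force: [-0.2, -0.3, 0.2]
opening: 1.005
grasp_force: 0.0
```

```bash
python3 - <<'E'
from h import *
print(pose()[:3,3].round(4))
im,c=shot("wrist","w21")
for b in blobs(im,"blue",1500): print("bl",b.mean(0).round(),*rect(onplane(c,b,.155)))
for b in blobs(im,"orange",40): print("or",b.mean(0).round(),*rect(onplane(c,b,.15)))
go((.4552,.408,.22),.03+np.pi)
E
```

```text
[ 0.6429 -0.0461  0.2063]
bl [280. 211.] [ 0.6383 -0.0477] 154.6 64.1 0.256
bl [68. 88.] [ 0.5694 -0.225 ] 184.0 32.2 0.844
or [246. 329.] [ 0.7278 -0.0494] 23.3 20.0 0.254
or [311. 329.] [ 0.7168 -0.0047] 23.3 20.2 0.237
or [312. 101.] [ 0.5581 -0.0488] 15.7 1.9 -1.291
go [ 66.  486.9 -13. ] [ 0.001 -0.003  0.227] yaw now -2.884
```

{"api": "carry_out", "payload": {"deltas": "0 60 -13 0 0 0.1 0;0 120 -13 0 0 0.227 0;20 180 -13 0 0 0.227 0;40 240 -13 0 0 0.227 0;66 300 -13 0 0 0.227 0;66 360 -13 0 0 0.227 0;66 420 -13 0 0 0.227 0;66 487 -13 0 0 0.227 0;66 487 -13 0 0 0.227 0;66 487 -13 0 0 0.227 0;66 487 -13 0 0 0.227 0"}}

```text
time_s: 35.48
eef_pos: [0.4566, 0.4065, 0.2206]
eef_rot: [-0.0, -0.014, 1.0, -0.0]
wrist_force: [0.1, 0.1, 0.3]
opening: 1.001
grasp_force: 0.0
```

```bash
python3 - <<'E'
from h import *
im,c=shot("wrist"); T=pose(); print(T[:3,3].round(4),yaw().round(3))
for b in blobs(im,"blue",800): print("bl",b.mean(0).round(),*rect(onplane(c,b,.055)))
P=[]
for b in blobs(im,"orange",100):
  r=rect(onplane(c,b,.05)); print("or",b.mean(0).round(),*r)
  if r[0][0]>.48 and r[0][1]>.35: P.append(r[0])
m=np.mean(P,0); y=.028; print(len(P)); ctr=m-.0812*np.array([np.cos(y),np.sin(y)]); print(ctr); go((*ctr,.021),y+np.pi)
E
```

```text
[0.4568 0.4064 0.2209] -3.113
bl [288. 177.] [0.4504 0.4135] 154.3 63.5 0.019
bl [  7. 337.] [ 0.7533 -0.0654] 222.4 66.5 -0.537
or [212.  17.] [0.2868 0.3355] 62.0 24.0 -0.701
or [309. 260.] [0.5355 0.4373] 23.0 19.6 0.073
or [263. 260.] [0.536  0.3923] 21.7 19.5 -0.002
2
[0.45458183 0.4125267 ]
go [  1.9   6.3 199.9] [-0.001 -0.001  0.   ] yaw now -3.113
```

{"api": "carry_out", "payload": {"deltas": "2 6 60 0 0 0.008 0;2 6 120 0 0 0.008 0;2 6 175 0 0 0.008 0;2 6 200 0 0 0.008 0;2 6 200 0 0 0.008 0;2 6 200 0 0 0.008 1;2 6 200 0 0 0.008 1;2 6 200 0 0 0.008 1;2 6 200 0 0 0.008 1;2 6 170 0 0 0.008 1;2 6 110 0 0 0.008 1;2 6 50 0 0 0.008 1"}}

```text
time_s: 37.02
eef_pos: [0.4533, 0.4135, 0.1726]
eef_rot: [-0.001, -0.011, 1.0, -0.0]
wrist_force: [1.5, 0.0, -2.6]
opening: 0.739
grasp_force: 67.2
```

{"api": "carry_out", "payload": {"deltas": "0 0 -60 0 0 0 1;0 0 -120 0 0 0 1;0 0 -140 0 0 0 1;0 0 -140 0 0 0 1"}}

```text
time_s: 37.52
eef_pos: [0.4542, 0.414, 0.3121]
eef_rot: [0.001, -0.011, 1.0, 0.001]
wrist_force: [0.6, 0.1, -2.9]
opening: 0.736
grasp_force: 67.4
```

```bash
python3 - <<'E'
from h import *
T=pose();o=sensors.get_obs();print(T[:3,3].round(4),yaw().round(3),o["opening"],o["grasp_force"],o["wrist_force"].round(1))
im,c=shot("wrist","w22")
h=cv2.cvtColor(im,cv2.COLOR_BGR2HSV); k=cv2.inRange(h,(105,110,40),(128,255,255))
print("front edge row",60+np.where(k[60:140,270:290].max(1))[0].min())
go((.6435,-.0457,.3),.257)
E
```

```text
[0.4542 0.414  0.3121] -3.119 0.7363789874858702 67.40255355834961 [ 0.6  0.1 -2.9]
front edge row 96
go [-179.9 -463.3    9.7] [-3.000e-03  1.000e-03  2.907e+00] yaw now -3.119
```

{"api": "carry_out", "payload": {"deltas": "-18 -46 5 0 0 0.17 1;-36 -92 5 0 0 0.34 1;-54 -139 5 0 0 0.51 1;-72 -185 5 0 0 0.68 1;-90 -231 5 0 0 0.85 1;-108 -278 5 0 0 1.02 1;-126 -324 5 0 0 1.19 1;-144 -370 5 0 0 1.36 1;-162 -416 5 0 0 1.53 1;-179 -463 5 0 0 1.7 1;-179 -463 5 0 0 1.87 1;-179 -463 5 0 0 1.9 1"}}

```text
time_s: 39.08
eef_pos: [0.6419, -0.0454, 0.302]
eef_rot: [-0.003, 0.807, 0.59, -0.002]
wrist_force: [0.3, 0.4, -3.0]
opening: 0.738
grasp_force: 67.5
```

{"api": "carry_out", "payload": {"deltas": "0 0 0 0 0 0.17 1;0 0 0 0 0 0.34 1;0 0 0 0 0 0.51 1;0 0 0 0 0 0.68 1;0 0 0 0 0 0.85 1;0 0 0 0 0 1 1;0 0 0 0 0 1.007 1;0 0 0 0 0 1.007 1;0 0 0 0 0 1.007 1"}}

```text
time_s: 40.2
eef_pos: [0.6431, -0.0448, 0.3059]
eef_rot: [-0.0, 0.992, 0.129, -0.0]
wrist_force: [0.5, -0.1, -2.3]
opening: 0.738
grasp_force: 67.5
```

```bash
python3 - <<'E'
from h import *
T=pose();o=sensors.get_obs();print(T[:3,3].round(4),yaw().round(3),o["opening"],o["grasp_force"],o["wrist_force"].round(1))
im,c=shot("wrist","w23")
h=cv2.cvtColor(im,cv2.COLOR_BGR2HSV); k=cv2.inRange(h,(105,110,40),(128,255,255))
print("front edge row",60+np.where(k[60:140,270:290].max(1))[0].min())
go((.6445,-.0457,.171),.257)
E
```

```text
[ 0.6431 -0.0448  0.3059] 0.259 0.7375176597545982 67.49633431434631 [ 0.5 -0.1 -2.3]
front edge row 96
go [  1.1   1.1 135.1] [-0.     0.     0.002] yaw now 0.259
```

{"api": "carry_out", "payload": {"deltas": "1 1 50 0 0 0 1;1 1 95 0 0 0 1;1 1 120 0 0 0 1;1 1 130 0 0 0 1;1 1 133 0 0 0 1;1 1 135 0 0 0 1;1 1 136 0 0 0 1;1 1 137 0 0 0 1;1 1 137 0 0 0 1"}}

```text
time_s: 41.38
eef_pos: [0.6445, -0.0458, 0.1696]
eef_rot: [0.0, 0.992, 0.128, 0.0]
wrist_force: [-0.1, -1.1, -3.3]
opening: 0.739
grasp_force: 67.6
```

{"api": "carry_out", "payload": {"deltas": "0 0 1 0 0 0 1;0 0 2 0 0 0 1;0 0 2.5 0 0 0 1;0 0 3 0 0 0 1;0 0 3 0 0 0 1"}}

```text
time_s: 42.0
eef_pos: [0.6447, -0.0459, 0.1677]
eef_rot: [0.0, 0.992, 0.128, 0.0]
wrist_force: [-4.1, 0.0, 6.2]
opening: 0.74
grasp_force: 68.6
```

Contact on the ledges at the expected height. Release and check.

{"api": "carry_out", "payload": {"deltas": "0 0 0 0 0 0 1;0 0 0 0 0 0 0.7;0 0 0 0 0 0 0;0 0 0 0 0 0 0;0 0 0 0 0 0 0;0 0 -30 0 0 0 0;0 0 -70 0 0 0 0;0 0 -100 0 0 0 0;0 0 -100 0 0 0 0;0 0 -100 0 0 0 0"}}

```text
time_s: 43.25
eef_pos: [0.6439, -0.0457, 0.265]
eef_rot: [-0.0, 0.992, 0.128, -0.001]
wrist_force: [0.0, 0.5, -0.6]
opening: 1.0
grasp_force: 0.0
```

```bash
python3 - <<'E'
from h import *
print(pose()[:3,3].round(4))
im,c=shot("wrist","w24")
for b in blobs(im,"blue",1500): print("bl",b.mean(0).round(),*rect(onplane(c,b,.199)))
for b in blobs(im,"orange",40): print("or",b.mean(0).round(),*rect(onplane(c,b,.194)))
for b in blobs(im,"red",100): print("red",b.mean(0).round(),*rect(onplane(c,b,.09)))
for b in blobs(im,"yellow",100): print("y",b.mean(0).round(),*rect(onplane(c,b,.04)))
go((.687,.1335,.25),.257)
E
```

```text
[ 0.6439 -0.0457  0.265 ]
bl [281. 203.] [ 0.6525 -0.0439] 155.8 63.7 0.251
bl [437. 254.] [ 0.6466 -0.177 ] 147.0 16.1 0.843
or [250. 316.] [ 0.5624 -0.0434] 24.5 20.1 0.232
or [311. 315.] [ 0.5749 -0.0878] 21.4 19.2 0.259
or [ 40. 317.] [0.4762 0.1701] 48.6 12.4 -0.707
red [536. 345.] [ 0.485  -0.5765] 279.2 117.8 1.006
red [124. 105.] [0.6909 0.1336] 42.4 39.2 -1.396
y [391. 105.] [ 0.7609 -0.1487] 94.2 89.3 -0.809
go [  87.5 -162.2   14.4] [-0.001  0.002 -0.   ] yaw now 0.257
```

{"api": "carry_out", "payload": {"deltas": "30 -50 10 0 0 0 1;60 -100 14 0 0 0 1;89 -162 14 0 0 0 1;89 -162 14 0 0 0 1;89 -162 60 0 0 0 1;89 -162 110 0 0 0 1;89 -162 150 0 0 0 1;89 -162 168 0 0 0 1;89 -162 168 0 0 0 1"}}

```text
time_s: 44.42
eef_pos: [0.6883, 0.1329, 0.0965]
eef_rot: [-0.0, 0.992, 0.128, -0.002]
wrist_force: [0.5, 0.1, 0.1]
opening: 0.001
grasp_force: 0.0
```

```bash
python3 - <<'E'
from h import *
print(pose()[:3,3].round(4),sensors.get_obs()["wrist_force"].round(1))
im,c=shot("top")
for col,z in(("blue",.196),("orange",.194)):
  for b in blobs(im,col,12): print("top",col,b.mean(0).round(),*rect(onplane(c,b,z)))
E
```

```text
[0.6883 0.1329 0.0965] [0.5 0.1 0.1]
top blue [322. 173.] [ 0.6324 -0.0429] 187.6 78.3 0.241
top blue [413. 206.] [ 0.554  -0.2534] 227.4 31.9 0.842
top orange [176. 320.] [0.2866 0.2922] 67.0 19.8 -0.737
top orange [321. 204.] [ 0.5538 -0.0374] 33.6 26.6 -0.523
top orange [341. 199.] [ 0.5659 -0.0876] 48.8 18.0 -0.619
```

{"api": "carry_out", "payload": {"deltas": "0 0 8 0 0 0 1;0 0 14 0 0 0 1;0 0 20 0 0 0 1;0 0 25 0 0 0 1;0 0 28 0 0 0 1;0 0 29 0 0 0 1;0 0 29 0 0 0 1"}}

```text
time_s: 45.35
eef_pos: [0.6911, 0.1335, 0.0717]
eef_rot: [0.0, 0.992, 0.128, 0.002]
wrist_force: [-0.8, -0.4, 9.1]
opening: 0.002
grasp_force: 4.7
```

{"api": "carry_out", "payload": {"deltas": "0 0 2 0 0 0 1;0 0 3.5 0 0 0 1;0 0 5 0 0 0 1;0 0 6 0 0 0 1;0 0 6 0 0 0 1"}}

```text
time_s: 45.98
eef_pos: [0.6913, 0.1334, 0.0698]
eef_rot: [0.001, 0.992, 0.128, 0.002]
wrist_force: [-12.4, -2.3, 30.6]
opening: -0.001
grasp_force: 15.2
```

At the end stop with 30 N. Let the plunger up and move clear.

{"api": "carry_out", "payload": {"deltas": "0 0 -10 0 0 0 1;0 0 -30 0 0 0 1;0 0 -80 0 0 0 1;0 0 -140 0 0 0 1;0 0 -180 0 0 0 1;-60 -40 -180 0 0 0 1;-100 -60 -180 0 0 0 1;-100 -60 -180 0 0 0 1;-100 -60 -180 0 0 0 1"}}

```text
time_s: 47.1
eef_pos: [0.5778, 0.1662, 0.2438]
eef_rot: [0.0, 0.992, 0.128, 0.0]
wrist_force: [0.1, -0.4, 1.1]
opening: -0.003
grasp_force: 0.0
```

```bash
python3 - <<'E'
from h import *
print(pose()[:3,3].round(4),sensors.get_obs()["wrist_force"].round(1))
im,c=shot("top")
for col,z in(("blue",.196),("orange",.194),("red",.09),("yellow",.03)):
  for b in blobs(im,col,12): print("top",col,b.mean(0).round(),*rect(onplane(c,b,z)))
im,c=shot("scene"); 
for b in blobs(im,"red",30): print("scene red",b.mean(0).round(),pix(c,[.689,.134,.085]).round())
E
```

```text
[0.5778 0.1662 0.2438] [ 0.1 -0.4  1.1]
top blue [322. 173.] [ 0.6321 -0.0429] 187.0 78.3 0.242
top blue [412. 206.] [ 0.5542 -0.2536] 227.4 31.8 0.845
top orange [321. 204.] [ 0.5538 -0.0374] 33.6 26.6 -0.523
top orange [169. 326.] [0.2742 0.304 ] 33.4 18.0 -0.678
top orange [341. 199.] [ 0.5659 -0.0876] 48.8 18.0 -0.619
top red [538. 300.] [ 0.3288 -0.6055] 439.7 85.1 -0.076
top yellow [356. 141.] [ 0.7624 -0.1538] 92.3 89.5 -1.563
scene red [ 11. 349.] [[336. 223.]]
scene red [337. 222.] [[336. 223.]]
```

```bash
python3 -c "
from h import *
print(ctrl.hand_in())"
```

```text
the job is handed in; nothing more can be done
None
```

I handed the job in at about 47 s of the 208 s allowed. Both gauges are in the shut drawer, the three blue trays present are stacked half-turned on the base, and the plunger was pressed to its stop and came up again; the hand-in returned no verdict.

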